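# Roll the pin onto the mat's line

## Task

Get the baking mat ready for the dough: without picking it up or dragging it, roll the thick rolling pin across the mat until it comes to rest on the printed solid line, lying along the line and about midway along it (not on the row of printed circles at the other end). Leave the round cutter and the slim dowel on the mat where they are, and let go of everything.

Things in the scene. Friction and masses are not known exactly. Their poses are not given: they have to be found in the camera images.
- pin: Thick rolling pin: plain beech cylinder, 44 mm diameter, 180 mm long, about 0.2 kg, lying near the middle of a beige silicone baking mat whose surface is 3 mm above the counter. Origin at its centre, on its axis; x along the pin, y and z turn as it rolls. Starts parallel to the line within 7 degrees, 120 to 220 mm from it. Let go at 0.1 m/s it rolls on about 10 mm and stops.
- line: Printed solid line, the target: a dark flat bar, 260 x 12 mm, no height, near one end of the mat (either end; the other end has a row of printed circles). Origin at its middle on the mat's surface; x along the line, y across it, level (the pin rolls towards + or - y). Mat: fixed, 500 mm (along y) x 340 mm, 3 mm thick, with a 6 mm high rim round its edge.
- cutter: Round dough cutter, an open steel ring 50 mm in outer diameter and 35 mm high, standing on the mat beside the pin's path, beyond one end of the pin. Origin at the centre of its underside, z up. To be left where it stands.
- dowel: Slim beech dowel, 24 mm in diameter and 160 mm long, lying on the mat beside the pin's path, beyond the other end of the pin and roughly at right angles to it. Origin at its centre, on its axis, y axis along it. To be left where it lies.
Things that resemble listed ones, but are neither listed nor needed, are in the scene too. Leave any orange or yellow look-alike of the pin alone.

How it is judged:
By the outcome, as a careful person would: the job done as asked, in the order asked, and still so for the second after the job is handed in, with the robot touching nothing.
It also fails if it takes over 35 s, if anything falls off the work surface, if the arm or the gripper's body presses on something with over 40 N, if the wrist force passes 120 N, or if a joint passes its speed limit or range.

## Robot

A 7-joint arm with a two-finger parallel gripper is mounted at the origin on the work surface. World frame = base frame: x ahead of the robot, y to its left, z up, the work surface at z = 0. Lengths are in m, angles in rad, forces in N, time in s.
With the tool pointing down it reaches from about 0.35 to 0.9 m from the base axis. Payload 8.1 kg.
Tool frame: the origin (TCP) lies midway between the tips of the shut fingers; the grasp point (between the pads) lies 19 mm behind it; z points along the fingers, y is the line along which they close (so a half turn about z gives the same grasp; the last joint's range is limited). The gripper opens to 92 mm and grips with 3 to 60 N. Pads are 19 mm wide; open, the fingers measure 130 mm over their backs; the gripper's body (75 mm by 190 mm) begins 47 mm behind the grasp point.
Start: joints at [-1.266, 0.434, 0.025, 1.573, -0.012, 1.134, -0.075], TCP at [0.248, 0.574, 0.227] pointing down, gripper open.
Joint ranges: [-2.62, 2.62], [-0.44, 2.09], [-1.27, 1.32], [0.08, 2.57], [-1.32, 4.46], [0.12, 2], [-2.74, 2.74]. Speed limits (rad/s): [2.22, 2.22, 3.01, 3.01, 3.14, 3.14, 3.14].

## Interface

Orientations are given as a rotation vector (axis times angle).
In Python, from plant import robot gives the robot as it stands. The module is installed in compiled form; this text tells all that it offers.
- The arm moves only by the tool step_arm, never from a script. Its argument "targets" is a list of rows, each an object of numbers: "x", "y", "z": the shift along the tool's x, y, z normalised to -1 to 1, where 1 is 40 mm; "rx", "ry", "rz": the turn, a rotation vector about the tool's x, y, z normalised to -1 to 1, where 1 is pi rad; "claw": the opening, from 0 (shut) to 1 (fully open). In form: [{"x": .., "y": .., "z": .., "rx": .., "ry": .., "rz": .., "claw": ..}, ...]. A call has 1 to 12 rows; each row shifts and turns the commanded pose from where the row before left it, along the tool's axes as they then stand; what a row does not reach is not made up. A row lasts 1/12 s, in which the tool goes at most 41.7 mm and 7.16 degrees, less where a joint would pass 70% of its speed; a pose out of reach is approached as far as the arm can. A call with a number of a shift or a turn outside -1 to 1 is refused whole. A call with a gripper value outside its range is refused whole. The fingers move at their own pace and stop on an object; the grip force is fixed at half the most. Time passes only in rows, so rows that do not move let the fingers close. It gives the time, the measured TCP pose, the force, the opening and the grip force at its end, in the units of the state.
- robot.get_obs(): the state, without advancing time (a new reading comes with each control period).
- robot.capture(name): name is "scene" or "top" or "wrist"; returns a dict with "color" (480x640x3 uint8, red, green, blue), "vfov" (degrees; the focal length in pixels is half the picture's height over the tangent of half this angle, whatever the lens; pixels are square), "cx", "cy" (the principal point, pixels), "pose" (4x4, takes a point from camera to world coordinates); the wrist camera has in their place "hand_eye" (4x4, takes a point from camera to tool coordinates, whose origin is the TCP and whose axes are the flange's). Camera axes: x right, y up, looking along -z (the intrinsics and any distortion apply to the point x, -y, -z); pixel columns grow to the right and rows downward; lengths in m; the calibration is good to about 2 mm. A picture is of the moment at which its call begins: read the wrist's pose just before it. There is no depth.
- robot.sign_off(): hands the job in; it is judged then, once.
The state is a dict: "time": time; "joints": joint angles; "qd": joint speeds; "tau": joint torques, N m; "eef_pos": TCP position; "orientation": TCP orientation; "force": force on the tool from outside, world axes, zero at the start; "ft_torque": the same for the moment, N m; "finger_gap": finger opening in m; "gripper_force": force on a finger pad.
Only numpy, scipy, OpenCV 4.12 (cv2) and the standard library are available. Lean on these libraries where they do the work, as an engineer would, in place of code of your own. Each camera call takes 0.05 s, during which the arm holds its last target. There are 200 camera calls.

## Working session

There is one attempt and no reset: what is moved stays moved. The work goes in short steps, Python scripts to look and compute and a tool call to move; the robot and the scene stay as the last step left them, time stands still between calls to the robot, and variables do not carry over. Pictures are saved under pics/ and viewed, at most 10 in all, crops included, and the job is handed in when it is done.

Besides the shell and the picture viewer there is one more tool, called after "Call:" in YAML: its name, and indented under it one key for each argument. step_arm: Moves the arm, as the interface text tells. Its arguments: {"type":"object","properties":{"targets":{"type":"array","items":{"type":"object","properties":{"x":{"type":"number"},"y":{"type":"number"},"z":{"type":"number"},"rx":{"type":"number"},"ry":{"type":"number"},"rz":{"type":"number"},"claw":{"type":"number"}}}}},"required":["targets"]}

```bash
mkdir -p pics; python3 - <<'E'
from plant import robot
import cv2,pickle
d={}
for n in("scene","top"):
    c=robot.capture(n);d[n]=c
    cv2.imwrite(f"pics/{n}0.png",c["color"][:,:,::-1]);print(n,{k:v for k,v in c.items() if k!="color"})
pickle.dump(d,open("d0.pkl","wb"))
print(robot.get_obs())
E
```

```text
scene {'vfov': 43.43055969583699, 'cx': 321.344733733927, 'cy': 239.16693147965222, 'pose': array([[-0.80858815, -0.3913836 ,  0.43932229,  1.07675886],
       [ 0.58817548, -0.55713137,  0.5862203 ,  0.80712827],
       [ 0.01532322,  0.73240939,  0.68069206,  1.01801317],
       [ 0.        ,  0.        ,  0.        ,  1.        ]])}
top {'vfov': 51.34611311296687, 'cx': 316.5476200392802, 'cy': 241.94263920079223, 'pose': array([[-0.0118631 ,  0.99422322, -0.10667451,  0.35555709],
       [-0.99977611, -0.01366291, -0.01615701, -0.04134408],
       [-0.01752116,  0.10645896,  0.99416271,  1.25013435],
       [ 0.        ,  0.        ,  0.        ,  1.        ]])}
{'time': 0.1, 'joints': array([-1.26559957,  0.43514279,  0.02497128,  1.57403863, -0.01159923,
        1.13400329, -0.07508725]), 'qd': array([ 0.00115544, -0.00189728, -0.00032427, -0.00287274,  0.00045929,
        0.00136275, -0.00014192]), 'tau': array([ 1.82206564e-03, -6.69108725e+01,  9.87817571e-01, -3.15146756e+01,
       -6.04744605e-02,  3.73562600e-02,  4.04728974e-05]), 'eef_pos': array([0.24772669, 0.57328697, 0.22601738]), 'orientation': array([-6.36186989e-01, -3.07633502e+00,  2.25837562e-03]), 'force': array([ 0.37530261, -0.7092207 ,  0.10065122]), 'ft_torque': array([-0.04620068,  0.01063382, -0.04538929]), 'gripper_force': 0.0, 'finger_gap': 0.09161346150278671}
```

View pics/top0.png

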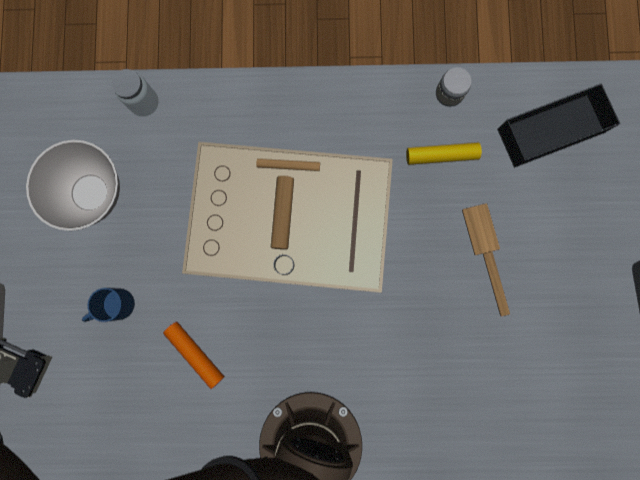

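View pics/scene0.png

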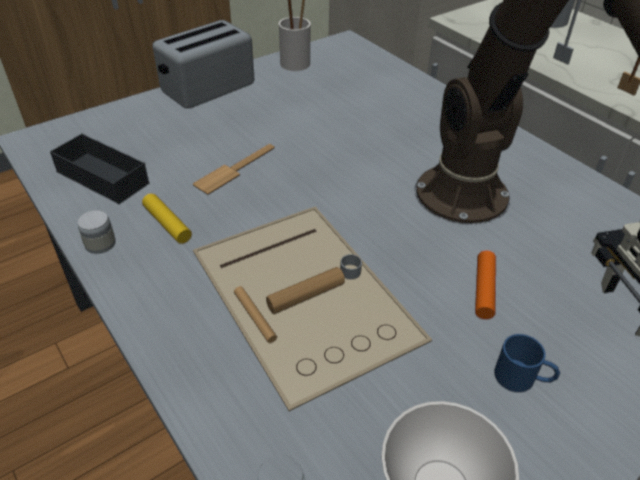

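The top view shows the pin from (285,178) to (280,248) and the solid line from (358,172) to (351,270). The circles are at the left, the cutter at (284,265) and the dowel at (288,165). The scene view agrees: pin at (305,290), line at (268,248).

```bash
cat > h.py <<'E'
import numpy as np,cv2
def ray(c,p):
    f=240/np.tan(np.radians(c["vfov"]/2));T=c["pose"]
    d=T[:3,:3]@np.array([(p[0]-c["cx"])/f,-(p[1]-c["cy"])/f,-1.]);return T[:3,3],d/np.linalg.norm(d)
def onz(c,p,z):
    o,d=ray(c,p);return o+d*(z-o[2])/d[2]
def tri(c1,p1,c2,p2):
    o1,d1=ray(c1,p1);o2,d2=ray(c2,p2)
    s=np.linalg.lstsq(np.c_[d1,-d2],o2-o1,rcond=None)[0]
    a,b=o1+s[0]*d1,o2+s[1]*d2;return (a+b)/2,np.linalg.norm(a-b)
def blob(c,seed,lo,hi,box):
    hsv=cv2.cvtColor(c["color"],cv2.COLOR_RGB2HSV);m=cv2.inRange(hsv,lo,hi)
    k=np.zeros_like(m);x0,y0,x1,y1=box;k[y0:y1,x0:x1]=255;m&=k
    n,l,s,ce=cv2.connectedComponentsWithStats(m)
    i=1+np.argmax(s[1:,4]);mm=(l==i).astype(np.uint8)
    r=cv2.minAreaRect(cv2.findNonZero(mm))
    b=cv2.boxPoints(r);e=[np.linalg.norm(b[j]-b[(j+1)%4]) for j in(0,1)]
    j=0 if e[0]<e[1] else 1
    ends=[(b[j]+b[j+1])/2,(b[(j+2)%4]+b[(j+3)%4])/2]
    return ce[i],ends,e,s[i,4]
E
python3 - <<'E'
from h import *
import pickle
np.set_printoptions(precision=4,suppress=True)
d=pickle.load(open("d0.pkl","rb"));t,s=d["top"],d["scene"]
for n,c,p in(("top",t,[(283,210),(275,200),(355,220),(288,165),(330,220),(284,256),(284,265)]),("scene",s,[(305,290),(268,248),(255,315),(280,340),(350,267)])):
    h=cv2.cvtColor(c["color"],cv2.COLOR_RGB2HSV);print(n,[h[y,x].tolist() for x,y in p])
B=(5,85,30),(20,255,255);L=(0,0,0),(180,255,120)
for n,lim,bt,bs in(("pin",B,(262,172,305,255),(262,262,348,316)),("line",L,(340,165,370,280),(215,225,320,270)),("dowel",B,(250,150,325,174),(230,282,282,345)),("cutter",L,(265,250,300,280),(338,252,365,280))):
    a=blob(t,0,*lim,bt);b=blob(s,0,*lim,bs)
    print(n,"top",a[0],a[1],a[2],a[3],"scene",b[0],b[1],b[2],b[3])
    z={"pin":.025,"line":.003,"dowel":.015,"cutter":.02}[n]
    print("  tri",*tri(t,a[0],s,b[0])," onz",onz(t,a[0],z),onz(s,b[0],z),"ends",[onz(t,e,z) for e in a[1]],[onz(s,e,z) for e in b[1]])
E
```

```text
top [[16, 116, 128], [15, 97, 87], [9, 59, 82], [17, 117, 135], [25, 36, 178], [23, 35, 146], [19, 36, 178]]
scene [[17, 117, 126], [12, 69, 63], [17, 113, 151], [21, 44, 162], [20, 44, 157]]
pin top [282.0301 212.1596] [array([285.2927, 175.8494], dtype=float32), array([278.9116, 248.1687], dtype=float32)] [np.float32(72.60028), np.float32(16.670536)] 1197 scene [304.9096 289.6092] [array([342.7854, 273.4956], dtype=float32), array([268.115 , 305.2703], dtype=float32)] [np.float32(81.1498), np.float32(18.28565)] 1438
  tri [0.5625 0.0637 0.0248] 0.00043788235161538357  onz [0.5627 0.0635 0.025 ] [0.5625 0.064  0.025 ] ends [array([0.6547, 0.0549, 0.025 ]), array([0.4728, 0.0716, 0.025 ])] [array([0.4635, 0.0732, 0.025 ]), array([0.6535, 0.0555, 0.025 ])]
line top [354.4539 220.9386] [array([358.2524, 170.8676], dtype=float32), array([350.6628, 271.0502], dtype=float32)] [np.float32(100.46964), np.float32(4.532482)] 456 scene [267.1922 248.1792] [array([315.2706, 229.7036], dtype=float32), array([220.116 , 266.3015], dtype=float32)] [np.float32(101.95006), np.float32(3.805175)] 385
 
[... 715 characters left out ...]
 0.13  , 0.015 ]), array([ 0.6806, -0.0302,  0.015 ])] [array([ 0.6783, -0.0371,  0.015 ]), array([0.692 , 0.1337, 0.015 ])]
cutter top [277.2553 261.1915] [array([282.2436, 253.2323], dtype=float32), array([274.0623, 270.6176], dtype=float32)] [np.float32(19.214079), np.float32(8.303052)] 47 scene [350.5376 266.7124] [array([352.1296, 253.8976], dtype=float32), array([349.0239, 280.2969], dtype=float32)] [np.float32(26.581354), np.float32(22.199848)] 452
  tri [0.4409 0.0742 0.0346] 0.0023534455368067514  onz [0.441  0.0763 0.02  ] [0.4324 0.0625 0.02  ] ends [array([0.4606, 0.0639, 0.02  ]), array([0.4179, 0.0843, 0.02  ])] [array([0.403 , 0.0312, 0.02  ]), array([0.4619, 0.0946, 0.02  ])]
```

Call:
step_arm:
  targets:
    - {"rz": 0.0364,"claw": 1}
    - {"rz": 0.0364,"claw": 1}
    - {"rz": 0.0364,"claw": 1}
    - {"rz": 0.0364,"claw": 1}
    - {"rz": 0.0364,"claw": 1}
    - {"rz": 0.0364,"claw": 1}
    - {"rz": 0.0364,"claw": 1}
    - {"rz": 0.0364,"claw": 1}
    - {"rz": 0.0364,"claw": 1}
    - {"rz": 0.0364,"claw": 1}
    - {"rz": 0.0364,"claw": 1}
    - {"claw": 1}

```text
validation failed for argument at $.ta...
```

```bash
cat > st.py <<'E'
from plant import robot
import numpy as np
from scipy.spatial.transform import Rotation as R
np.set_printoptions(precision=4,suppress=True)
o=robot.get_obs();M=R.from_rotvec(o["orientation"]).as_matrix()
L=np.array([.5426,-.1168,.003]);u=np.array([.2565,-.0241,0]);u/=np.linalg.norm(u);v=np.array([-u[1],u[0],0])
P=np.array([.5632,.0635,.025])
print("t",o["time"],"pos",o["eef_pos"],"F",o["force"],"j",o["joints"]);print("tooly deg",np.degrees(np.arctan2(M[1,1],M[0,1])),"tilt z",M[:,2],"want",np.degrees(np.arctan2(u[1],u[0])))
print("pin in line frame",(P-L)@u,(P-L)@v,"tcp in line frame",(o["eef_pos"]-L)@u,(o["eef_pos"]-L)@v)
g=P+v*.055;g[2]=.015
print("to goal, tool axes /40mm",M.T@(g-o["eef_pos"])/.04)
E
python3 st.py
```

```text
t 0.1 pos [0.2477 0.5733 0.226 ] F [ 0.3753 -0.7092  0.1007] j [-1.2656  0.4351  0.025   1.574  -0.0116  1.134  -0.0751]
tooly deg 66.63183388464418 tilt z [-0.0005 -0.0014 -1.    ] want -5.367588242715545
pin in line frame 0.0036434852674978938 0.18143642141286168 tcp in line frame -0.35813457293690093 0.6594770071718074
to goal, tool axes /40mm [-11.8693  -7.2558   5.2875]
```

The move call was refused, so I'll give every key in each row.

Call:
step_arm:
  targets:
    - {"x": 0,"y": 0,"z": 0,"rx": 0,"ry": 0,"rz": 0.0364,"claw": 1}
    - {"x": 0,"y": 0,"z": 0,"rx": 0,"ry": 0,"rz": 0.0364,"claw": 1}
    - {"x": 0,"y": 0,"z": 0,"rx": 0,"ry": 0,"rz": 0.0364,"claw": 1}
    - {"x": 0,"y": 0,"z": 0,"rx": 0,"ry": 0,"rz": 0.0364,"claw": 1}
    - {"x": 0,"y": 0,"z": 0,"rx": 0,"ry": 0,"rz": 0.0364,"claw": 1}
    - {"x": 0,"y": 0,"z": 0,"rx": 0,"ry": 0,"rz": 0.0364,"claw": 1}
    - {"x": 0,"y": 0,"z": 0,"rx": 0,"ry": 0,"rz": 0.0364,"claw": 1}
    - {"x": 0,"y": 0,"z": 0,"rx": 0,"ry": 0,"rz": 0.0364,"claw": 1}
    - {"x": 0,"y": 0,"z": 0,"rx": 0,"ry": 0,"rz": 0.0364,"claw": 1}
    - {"x": 0,"y": 0,"z": 0,"rx": 0,"ry": 0,"rz": 0.0364,"claw": 1}
    - {"x": 0,"y": 0,"z": 0,"rx": 0,"ry": 0,"rz": 0.0364,"claw": 1}
    - {"x": 0,"y": 0,"z": 0,"rx": 0,"ry": 0,"rz": 0,"claw": 1}

```text
time: 1.1
eef_pos: [0.2476, 0.5736, 0.2263]
orientation: [2.329, 2.107, -0.001]
force: [0.8, 0.3, 0.2]
finger_gap: 0.0917
gripper_force: 0.0
```

```bash
python3 st.py
```

```text
t 1.1 pos [0.2476 0.5736 0.2263] F [0.7638 0.2579 0.1946] j [-1.4623  0.441   0.3127  1.5919 -0.1453  1.1325 -1.2159]
tooly deg -5.737637739111776 tilt z [-0.0001 -0.0009 -1.    ] want -5.367588242715545
pin in line frame 0.0036434852674978938 0.18143642141286168 tcp in line frame -0.35827020909353513 0.6597327198872487
to goal, tool axes /40mm [-10.519    9.1162   5.2913]
```

Call:
step_arm:
  targets:
    - {"x": -0.7,"y": 0.6,"z": 0,"rx": 0,"ry": 0,"rz": -0.002,"claw": 1}
    - {"x": -0.7,"y": 0.6,"z": 0,"rx": 0,"ry": 0,"rz": 0,"claw": 1}
    - {"x": -0.7,"y": 0.6,"z": 0,"rx": 0,"ry": 0,"rz": 0,"claw": 1}
    - {"x": -0.7,"y": 0.6,"z": 0,"rx": 0,"ry": 0,"rz": 0,"claw": 1}
    - {"x": -0.7,"y": 0.6,"z": 0,"rx": 0,"ry": 0,"rz": 0,"claw": 1}
    - {"x": -0.7,"y": 0.6,"z": 0,"rx": 0,"ry": 0,"rz": 0,"claw": 1}
    - {"x": -0.7,"y": 0.6,"z": 0,"rx": 0,"ry": 0,"rz": 0,"claw": 1}
    - {"x": -0.7,"y": 0.6,"z": 0,"rx": 0,"ry": 0,"rz": 0,"claw": 1}
    - {"x": -0.7,"y": 0.6,"z": 0,"rx": 0,"ry": 0,"rz": 0,"claw": 1}
    - {"x": -0.7,"y": 0.6,"z": 0,"rx": 0,"ry": 0,"rz": 0,"claw": 1}
    - {"x": -0.7,"y": 0.6,"z": 0,"rx": 0,"ry": 0,"rz": 0,"claw": 1}
    - {"x": -0.7,"y": 0.6,"z": 0,"rx": 0,"ry": 0,"rz": 0,"claw": 1}

```text
time: 2.1
eef_pos: [0.5055, 0.2118, 0.2267]
orientation: [-2.313, -2.126, 0.0]
force: [0.4, 0.4, 0.0]
finger_gap: 0.0917
gripper_force: 0.0
```

```bash
python3 st.py
```

```text
t 2.1 pos [0.5055 0.2118 0.2267] F [0.3648 0.3844 0.0364] j [-0.8386  0.3203  0.4531  1.7901 -0.1581  1.067  -0.4129]
tooly deg -4.814581862518952 tilt z [-0.0001  0.     -1.    ] want -5.367588242715545
pin in line frame 0.0036434852674978938 0.18143642141286168 tcp in line frame -0.06772181194877597 0.3236568294242748
to goal, tool axes /40mm [-2.1978  1.7633  5.2933]
```

Call:
step_arm:
  targets:
    - {"x": -0.55,"y": 0.44,"z": 0,"rx": 0,"ry": 0,"rz": 0.002,"claw": 1}
    - {"x": -0.55,"y": 0.44,"z": 0,"rx": 0,"ry": 0,"rz": 0,"claw": 1}
    - {"x": -0.55,"y": 0.44,"z": 0,"rx": 0,"ry": 0,"rz": 0,"claw": 1}
    - {"x": -0.55,"y": 0.44,"z": 0,"rx": 0,"ry": 0,"rz": 0,"claw": 1}
    - {"x": 0,"y": 0,"z": 0.7,"rx": 0,"ry": 0,"rz": 0,"claw": 1}
    - {"x": 0,"y": 0,"z": 0.7,"rx": 0,"ry": 0,"rz": 0,"claw": 1}
    - {"x": 0,"y": 0,"z": 0.7,"rx": 0,"ry": 0,"rz": 0,"claw": 1}
    - {"x": 0,"y": 0,"z": 0.7,"rx": 0,"ry": 0,"rz": 0,"claw": 1}
    - {"x": 0,"y": 0,"z": 0.7,"rx": 0,"ry": 0,"rz": 0,"claw": 1}
    - {"x": 0,"y": 0,"z": 0.5,"rx": 0,"ry": 0,"rz": 0,"claw": 1}
    - {"x": 0,"y": 0,"z": 0,"rx": 0,"ry": 0,"rz": 0,"claw": 1}

```text
time: 3.02
eef_pos: [0.5637, 0.1188, 0.0627]
orientation: [-2.318, -2.116, 0.01]
force: [-1.0, -0.1, -0.1]
finger_gap: 0.0922
gripper_force: 0.0
```

```bash
python3 st.py; python3 - <<'E'
from plant import robot
import cv2
c=robot.capture("scene");cv2.imwrite("pics/s1.png",c["color"][150:400,180:480,::-1].repeat(2,0).repeat(2,1))
E
```

```text
t 3.0167 pos [0.5637 0.1188 0.0627] F [-1.0227 -0.0808 -0.0927] j [-0.5806  0.5675  0.4007  1.8845 -0.3095  0.7577 -0.0988]
tooly deg -5.212703154112801 tilt z [-0.0068 -0.002  -1.    ] want -5.367588242715545
pin in line frame 0.0036434852674978938 0.18143642141286168 tcp in line frame -0.0010417208085271301 0.23652392960081672
to goal, tool axes /40mm [0.0006 0.125  1.1918]
```

View pics/s1.png

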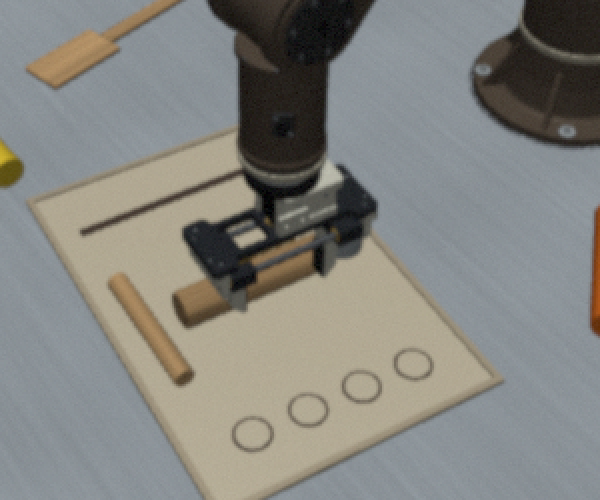

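Fingers are behind the pin on the circles side, at crop pixels (238,300) and (325,270), clear of cutter and dowel. I'll lower them and start a slow push.

Call:
step_arm:
  targets:
    - {"x": 0,"y": 0.05,"z": 0.4,"rx": 0,"ry": 0,"rz": 0,"claw": 1}
    - {"x": 0,"y": 0.05,"z": 0.4,"rx": 0,"ry": 0,"rz": 0,"claw": 1}
    - {"x": 0,"y": 0,"z": 0.35,"rx": 0,"ry": 0,"rz": 0,"claw": 1}
    - {"x": 0,"y": 0,"z": 0,"rx": 0,"ry": 0,"rz": 0,"claw": 1}
    - {"x": -0.15,"y": 0,"z": 0,"rx": 0,"ry": 0,"rz": 0,"claw": 1}
    - {"x": -0.15,"y": 0,"z": 0,"rx": 0,"ry": 0,"rz": 0,"claw": 1}
    - {"x": -0.1,"y": 0,"z": 0,"rx": 0,"ry": 0,"rz": 0,"claw": 1}

```text
time: 3.65
eef_pos: [0.57, 0.1018, 0.0223]
orientation: [2.324, 2.112, 0.003]
force: [0.5, 0.2, -0.3]
finger_gap: 0.0916
gripper_force: 0.0
```

```bash
python3 st.py
```

```text
t 3.65 pos [0.57   0.1018 0.0223] F [ 0.4818  0.2395 -0.2796] j [-0.5239  0.6245  0.3662  1.9085 -0.3443  0.6679 -0.0435]
tooly deg -5.454205072042594 tilt z [ 0.0021  0.0001 -1.    ] want -5.367588242715545
pin in line frame 0.0036434852674978938 0.18143642141286168 tcp in line frame 0.0068570073194997964 0.2202087378377315
to goal, tool axes /40mm [ 0.4055 -0.0813  0.1823]
```

Call:
step_arm:
  targets:
    - {"x": -0.05,"y": 0,"z": 0.15,"rx": 0,"ry": 0,"rz": 0,"claw": 1}
    - {"x": -0.1,"y": 0,"z": 0,"rx": 0,"ry": 0,"rz": 0,"claw": 1}
    - {"x": -0.1,"y": 0,"z": 0,"rx": 0,"ry": 0,"rz": 0,"claw": 1}
    - {"x": -0.1,"y": 0,"z": 0,"rx": 0,"ry": 0,"rz": 0,"claw": 1}
    - {"x": -0.15,"y": 0,"z": 0,"rx": 0,"ry": 0,"rz": 0,"claw": 1}
    - {"x": -0.15,"y": 0,"z": 0,"rx": 0,"ry": 0,"rz": 0,"claw": 1}
    - {"x": -0.15,"y": 0,"z": 0,"rx": 0,"ry": 0,"rz": 0,"claw": 1}
    - {"x": -0.15,"y": 0,"z": 0,"rx": 0,"ry": 0,"rz": 0,"claw": 1}
    - {"x": -0.15,"y": 0,"z": 0,"rx": 0,"ry": 0,"rz": 0,"claw": 1}
    - {"x": -0.15,"y": 0,"z": 0,"rx": 0,"ry": 0,"rz": 0,"claw": 1}
    - {"x": -0.1,"y": 0,"z": 0,"rx": 0,"ry": 0,"rz": 0,"claw": 1}
    - {"x": -0.05,"y": 0,"z": 0,"rx": 0,"ry": 0,"rz": 0,"claw": 1}

```text
time: 4.65
eef_pos: [0.5638, 0.0462, 0.0148]
orientation: [2.325, 2.112, -0.0]
force: [0.6, -0.2, 0.6]
finger_gap: 0.0915
gripper_force: 0.0
```

```bash
python3 st.py; python3 - <<'E'
from plant import robot
import cv2
c=robot.capture("scene");cv2.imwrite("pics/s2.png",c["color"][150:400,180:480,::-1].repeat(2,0).repeat(2,1))
E
```

```text
t 4.65 pos [0.5638 0.0462 0.0148] F [ 0.6086 -0.2204  0.5661] j [-0.4234  0.62    0.3515  1.9435 -0.3431  0.636   0.0506]
tooly deg -5.494826975975233 tilt z [ 0.     -0.0003 -1.    ] want -5.367588242715545
pin in line frame 0.0036434852674978938 0.18143642141286168 tcp in line frame 0.0058385450484380284 0.16424319554510433
to goal, tool axes /40mm [ 1.8047 -0.0589 -0.0058]
```

View pics/s2.png

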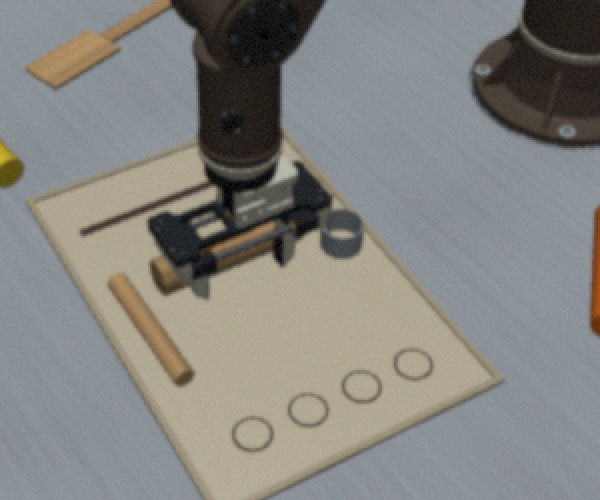

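The pin is rolling ahead of the fingers, its left end at crop pixel (160,275), with the cutter and dowel undisturbed.

Call:
step_arm:
  targets:
    - {"x": -0.1,"y": 0,"z": 0,"rx": 0,"ry": 0,"rz": 0,"claw": 1}
    - {"x": -0.15,"y": 0,"z": 0,"rx": 0,"ry": 0,"rz": 0,"claw": 1}
    - {"x": -0.15,"y": 0,"z": 0,"rx": 0,"ry": 0,"rz": 0,"claw": 1}
    - {"x": -0.2,"y": 0,"z": 0,"rx": 0,"ry": 0,"rz": -0.0005,"claw": 1}
    - {"x": -0.2,"y": 0,"z": 0,"rx": 0,"ry": 0,"rz": 0,"claw": 1}
    - {"x": -0.2,"y": 0,"z": 0,"rx": 0,"ry": 0,"rz": 0,"claw": 1}
    - {"x": -0.2,"y": 0,"z": 0,"rx": 0,"ry": 0,"rz": 0,"claw": 1}
    - {"x": -0.2,"y": 0,"z": 0,"rx": 0,"ry": 0,"rz": 0,"claw": 1}
    - {"x": -0.2,"y": 0,"z": 0,"rx": 0,"ry": 0,"rz": 0,"claw": 1}
    - {"x": -0.15,"y": 0,"z": 0,"rx": 0,"ry": 0,"rz": 0,"claw": 1}
    - {"x": -0.1,"y": 0,"z": 0,"rx": 0,"ry": 0,"rz": 0,"claw": 1}
    - {"x": -0.05,"y": 0,"z": 0,"rx": 0,"ry": 0,"rz": 0,"claw": 1}

```text
time: 5.7
eef_pos: [0.5566, -0.0294, 0.0147]
orientation: [2.324, 2.114, -0.0]
force: [1.0, -0.5, -0.1]
finger_gap: 0.092
gripper_force: 0.0
```

Call:
step_arm:
  targets:
    - {"x": -0.1,"y": 0,"z": 0,"rx": 0,"ry": 0,"rz": 0,"claw": 1}
    - {"x": -0.15,"y": 0,"z": 0,"rx": 0,"ry": 0,"rz": 0,"claw": 1}
    - {"x": -0.15,"y": 0,"z": 0,"rx": 0,"ry": 0,"rz": 0,"claw": 1}
    - {"x": -0.1,"y": 0,"z": 0,"rx": 0,"ry": 0,"rz": 0,"claw": 1}
    - {"x": -0.05,"y": 0,"z": 0,"rx": 0,"ry": 0,"rz": 0,"claw": 1}
    - {"x": 0,"y": 0,"z": 0,"rx": 0,"ry": 0,"rz": 0,"claw": 1}
    - {"x": 0,"y": 0,"z": 0,"rx": 0,"ry": 0,"rz": 0,"claw": 1}

```text
time: 6.28
eef_pos: [0.5547, -0.0503, 0.0147]
orientation: [-2.323, -2.115, -0.0]
force: [0.2, 0.1, 0.4]
finger_gap: 0.0916
gripper_force: 0.0
```

```bash
python3 st.py; python3 - <<'E'
from plant import robot
import cv2,pickle,numpy as np
d={n:robot.capture(n) for n in("scene","top")};pickle.dump(d,open("d3.pkl","wb"))
a=d["scene"]["color"][170:370,180:380,::-1].repeat(2,0).repeat(2,1)
b=d["top"]["color"][130:330,180:380+20,::-1].repeat(2,0).repeat(2,1)[:,:400+40-40]
b=d["top"]["color"][130:330,220:420,::-1].repeat(2,0).repeat(2,1)
cv2.imwrite("pics/s3.png",np.hstack([a,b]))
E
```

```text
t 6.2833 pos [ 0.5547 -0.0503  0.0147] F [0.1716 0.1148 0.3661] j [-0.2438  0.6083  0.3367  1.9646 -0.3305  0.6216  0.2143]
tooly deg -5.359852757669667 tilt z [ 0.      0.0002 -1.    ] want -5.367588242715545
pin in line frame 0.0036434852674978938 0.18143642141286168 tcp in line frame 0.00580649053479931 0.06729165782551608
to goal, tool axes /40mm [ 4.2286 -0.0535 -0.0064]
```

View pics/s3.png

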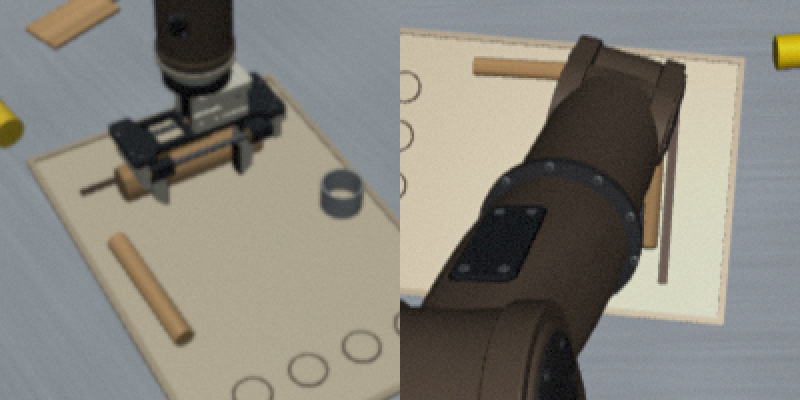

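Pin is close: left end cap at crop (123,183) in the scene view, right edge about 5 px short of the line in the top view, parallel to it. I'll cast these two pixels.

```bash
python3 - <<'E'
from h import *
import pickle
d=pickle.load(open("d3.pkl","rb"));t,s=d["top"],d["scene"]
L=np.array([.5426,-.1168,.003]);u=np.array([.2565,-.0241,0]);u/=np.linalg.norm(u);v=np.array([-u[1],u[0],0])
e=onz(s,(241.5,261.5),.025)-L;print("end u,v",e@u,e@v)
h=cv2.cvtColor(t["color"],cv2.COLOR_RGB2HSV);m=cv2.inRange(h,(5,85,90),(20,255,255))
for y in(226,232,238,244,248,252,256):
    x=np.flatnonzero(m[y,335:356]);
    if len(x):
        q=onz(t,(335+x.max()+.5,y),.025)-L;print(y,335+x.max(),"u",q@u,"axis v",q@v+.022)
E
```

```text
end u,v 0.08714330588170806 0.03203920978382523
226 349 u -0.01822047396185085 axis v 0.033721379208106424
232 349 u -0.03313817048685546 axis v 0.03260349921576307
238 348 u -0.048213985893231795 axis v 0.033945659132454745
244 348 u -0.06305533787068167 axis v 0.03283032416314937
248 348 u -0.07292840321633158 axis v 0.032088358400800224
252 347 u -0.08298172627251121 axis v 0.03379755265319756
```

Call:
step_arm:
  targets:
    - {"x": -0.08,"y": 0,"z": 0,"rx": 0,"ry": 0,"rz": 0,"claw": 1}
    - {"x": -0.1,"y": 0,"z": 0,"rx": 0,"ry": 0,"rz": 0,"claw": 1}
    - {"x": -0.1,"y": 0,"z": 0,"rx": 0,"ry": 0,"rz": 0,"claw": 1}
    - {"x": -0.1,"y": 0,"z": 0,"rx": 0,"ry": 0,"rz": 0,"claw": 1}
    - {"x": -0.1,"y": 0,"z": 0,"rx": 0,"ry": 0,"rz": 0,"claw": 1}
    - {"x": -0.1,"y": 0,"z": 0,"rx": 0,"ry": 0,"rz": 0,"claw": 1}
    - {"x": -0.08,"y": 0,"z": 0,"rx": 0,"ry": 0,"rz": 0,"claw": 1}
    - {"x": -0.06,"y": 0,"z": 0,"rx": 0,"ry": 0,"rz": 0,"claw": 1}
    - {"x": -0.04,"y": 0,"z": 0,"rx": 0,"ry": 0,"rz": 0,"claw": 1}
    - {"x": -0.03,"y": 0,"z": 0,"rx": 0,"ry": 0,"rz": 0,"claw": 1}
    - {"x": 0,"y": 0,"z": 0,"rx": 0,"ry": 0,"rz": 0,"claw": 1}
    - {"x": 0,"y": 0,"z": 0,"rx": 0,"ry": 0,"rz": 0,"claw": 1}

```text
time: 7.38
eef_pos: [0.5517, -0.0818, 0.0147]
orientation: [-2.323, -2.115, -0.0]
force: [-1.1, -0.5, 0.2]
finger_gap: 0.0915
gripper_force: 0.0
```

```bash
python3 st.py; python3 - <<'E'
from plant import robot
import cv2,pickle,numpy as np
d={n:robot.capture(n) for n in("scene","top")};pickle.dump(d,open("d4.pkl","wb"))
a=d["scene"]["color"][190:290,190:290,::-1].repeat(4,0).repeat(4,1)
b=d["top"]["color"][160:285,290:390,::-1].repeat(4,0).repeat(4,1)[:400*5//4]
b=cv2.copyMakeBorder(b,0,0,0,0,0);a=cv2.copyMakeBorder(a,0,100,0,0,0)
cv2.imwrite("pics/s4.png",np.hstack([a,b]))
E
```

```text
t 7.3833 pos [ 0.5517 -0.0818  0.0147] F [-1.1445 -0.4643  0.2304] j [-0.1842  0.6087  0.3327  1.9623 -0.3263  0.6223  0.2669]
tooly deg -5.350532120535238 tilt z [-0.      0.0001 -1.    ] want -5.367588242715545
pin in line frame 0.0036434852674978938 0.18143642141286168 tcp in line frame 0.00580556095242649 0.03574733953828551
to goal, tool axes /40mm [ 5.0172 -0.0526 -0.0062]
```

View pics/s4.png

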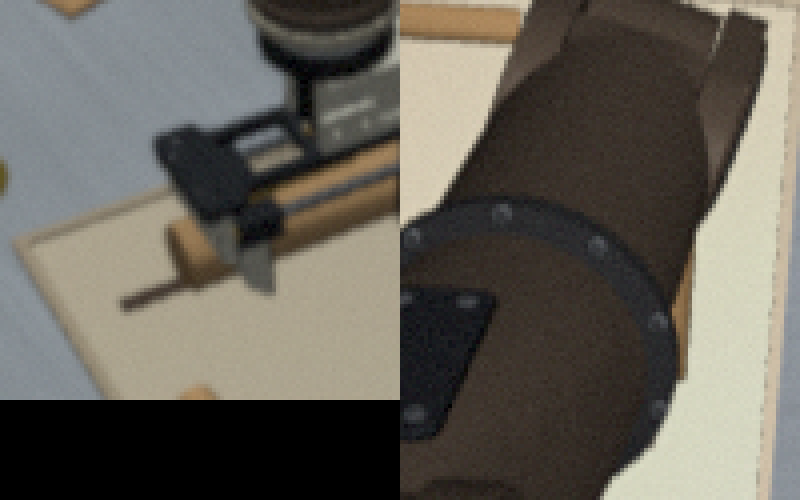

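The line now emerges from under the pin's end: end cap at about crop (178,252), the pin's right edge in the top view at about crop (690,300).

```bash
python3 - <<'E'
from h import *
import pickle
d=pickle.load(open("d4.pkl","rb"));t,s=d["top"],d["scene"]
L=np.array([.5426,-.1168,.003]);u=np.array([.2565,-.0241,0]);u/=np.linalg.norm(u);v=np.array([-u[1],u[0],0])
e=onz(s,(234.5,253),.025)-L;print("end u,v",e@u,e@v)
h=cv2.cvtColor(t["color"],cv2.COLOR_RGB2HSV);m=cv2.inRange(h,(5,85,90),(20,255,255))
for y in range(222,258,4):
    x=np.flatnonzero(m[y,352:370]);
    if len(x):
        q=onz(t,(352+x.max()+.5,y),.025)-L;print(y,352+x.max(),"u",q@u,"axis v",q@v+.022)
E
```

```text
end u,v 0.089366474082653 -0.0018108989594785487
226 362 u -0.015674344817189583 axis v 0.001710678179646933
230 362 u -0.025621364260421768 axis v 0.0009929350120160656
234 361 u -0.035747453936792066 axis v 0.0027334658784627444
238 361 u -0.045660561773784414 axis v 0.002016051186604445
242 361 u -0.05555668783539694 axis v 0.0012998654711027027
246 361 u -0.06543587572055484 axis v 0.0005849055766897204
250 360 u -0.07549504207175985 axis v 0.0023198789409622222
```

About 1–2 mm from the line. Now back off, lift clear, and check with an open view.

Call:
step_arm:
  targets:
    - {"x": 0.3,"y": 0,"z": 0,"rx": 0,"ry": 0,"rz": 0,"claw": 1}
    - {"x": 0.5,"y": 0,"z": 0,"rx": 0,"ry": 0,"rz": 0,"claw": 1}
    - {"x": 0.3,"y": 0,"z": 0,"rx": 0,"ry": 0,"rz": 0,"claw": 1}
    - {"x": 0,"y": 0,"z": -0.5,"rx": 0,"ry": 0,"rz": 0,"claw": 1}
    - {"x": 0,"y": 0,"z": -0.7,"rx": 0,"ry": 0,"rz": 0,"claw": 1}
    - {"x": 0,"y": 0,"z": -0.7,"rx": 0,"ry": 0,"rz": 0,"claw": 1}
    - {"x": 0,"y": 0,"z": -0.7,"rx": 0,"ry": 0,"rz": 0,"claw": 1}
    - {"x": 0,"y": 0,"z": -0.7,"rx": 0,"ry": 0,"rz": 0,"claw": 1}
    - {"x": 0.7,"y": 0,"z": -0.5,"rx": 0,"ry": 0,"rz": 0,"claw": 1}
    - {"x": 0.9,"y": 0,"z": 0,"rx": 0,"ry": 0,"rz": 0,"claw": 1}
    - {"x": 0.9,"y": 0,"z": 0,"rx": 0,"ry": 0,"rz": 0,"claw": 1}
    - {"x": 0.9,"y": 0,"z": 0,"rx": 0,"ry": 0,"rz": 0,"claw": 1}

```text
time: 8.48
eef_pos: [0.5685, 0.1001, 0.1675]
orientation: [2.322, 2.116, 0.002]
force: [0.9, 0.2, 0.2]
finger_gap: 0.0917
gripper_force: 0.0
```

Call:
step_arm:
  targets:
    - {"x": 0.9,"y": 0,"z": 0,"rx": 0,"ry": 0,"rz": 0,"claw": 1}
    - {"x": 0.9,"y": 0,"z": 0,"rx": 0,"ry": 0,"rz": 0,"claw": 1}
    - {"x": 0.9,"y": 0,"z": 0,"rx": 0,"ry": 0,"rz": 0,"claw": 1}
    - {"x": 0.6,"y": 0,"z": 0,"rx": 0,"ry": 0,"rz": 0,"claw": 1}
    - {"x": 0.3,"y": 0,"z": 0,"rx": 0,"ry": 0,"rz": 0,"claw": 1}
    - {"x": 0,"y": 0,"z": 0,"rx": 0,"ry": 0,"rz": 0,"claw": 1}
    - {"x": 0,"y": 0,"z": 0,"rx": 0,"ry": 0,"rz": 0,"claw": 1}

```text
time: 9.07
eef_pos: [0.5816, 0.2404, 0.1664]
orientation: [2.321, 2.116, -0.002]
force: [-0.2, -0.5, -0.7]
finger_gap: 0.0916
gripper_force: 0.0
```

```bash
python3 - <<'E'
from plant import robot
from h import *
d={n:robot.capture(n) for n in("scene","top")};t,s=d["top"],d["scene"]
L=np.array([.5426,-.1168,.003]);u=np.array([.2565,-.0241,0]);u/=np.linalg.norm(u);v=np.array([-u[1],u[0],0])
B=(5,85,75),(20,255,255)
for n,c,b in(("top",t,(338,170,376,270)),("scene",s,(220,215,330,272))):
    r=blob(c,0,*B,b);print(n,r[0],r[2],r[3])
    for p in [r[0]]+r[1]:
        q=onz(c,p,.025)-L;print("  u,v",q@u,q@v)
a=s["color"][170:370,180:380,::-1].repeat(2,0).repeat(2,1);b=t["color"][130:330,220:420,::-1].repeat(2,0).repeat(2,1)
cv2.imwrite("pics/s5.png",np.hstack([a,b]));print(robot.get_obs()["time"],robot.get_obs()["eef_pos"])
E
```

```text
top [354.86405338 217.90742285] [np.float32(73.47028), np.float32(16.669588)] 1199
  u,v 0.0030098803142094704 -1.4031064757046908e-06
  u,v 0.09673854775625013 -5.0891563908700074e-05
  u,v -0.08738599137349566 8.517380293564421e-05
scene [268.50509338 240.71646859] [np.float32(74.43816), np.float32(16.736885)] 1178
  u,v 0.0006893169827510219 3.211214962724971e-05
  u,v -0.09426862274688119 0.0013691161621307516
  u,v 0.0931629633415019 0.00048332839054264325
9.1667 [0.5820691  0.23833062 0.16679422]
```

View pics/s5.png

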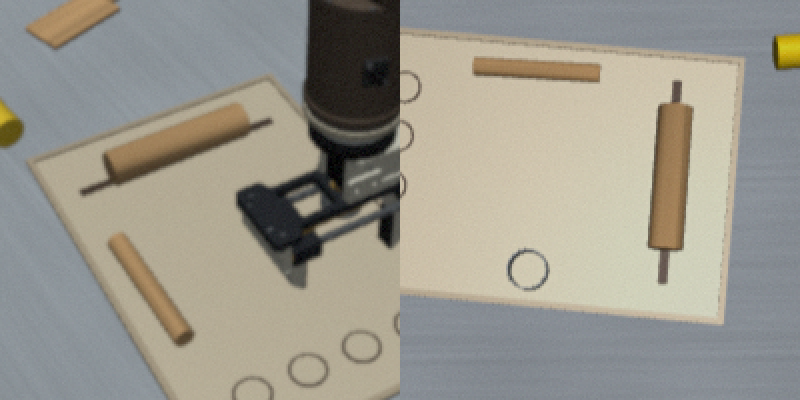

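The pin lies centred on the line: in the top crop it runs from (675,103) to (665,248), with the line showing at both ends. Both views put it within 1 mm across and 3 mm along. The cutter and dowel are where they were.

```bash
python3 -c "
from plant import robot
print(robot.sign_off())"
```

```text
the job is handed in; nothing more can be done
None
```

The thick pin was rolled onto the solid line and rests along it, measured within about 1 mm across it and 3 mm of its middle; the cutter and dowel look unmoved, the gripper is clear, and the job was handed in at about 9 s.

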